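# Pry open the sterilizer's cover and find the sunk reset

### The job

The loop sterilizer has tripped. Take the yellow blade tool from its green stand, pry up the orange cover at its notch with the blade and swing it open past upright; then feel along the perforated strip underneath with the blade tip until it drops into the one real hole, and with it push the hidden reset pin fully home. Leave the cover open, put the tool back in its stand, fully down, and do not disturb the other things on the bench.

Things in the scene. Friction and masses are not known exactly. Their poses are not given: they have to be found in the camera images.
- sterilizer: Fixed white and blue bench unit, 200 (x) x 260 (y) x 70 mm high; origin under its centre, x away from the robot at yaw 0 (within 0.3). A steel barrel 60 mm across, 140 long, lies along y behind the cover, axis at x 83, z 142 mm. An orange cover 90 (x) x 140 (y) x 4 mm closes, flush with the top, a pocket (x -80 to 16, y -72 to 72) with a flat floor at z 46 mm.
- strip_line (a point): On the pocket floor: x -35, y 0, z 46 mm of the sterilizer. Along y through here runs a grey strip with square 14 mm black marks, 18 mm apart. All are flush paint but one, a real hole, 14 x 14 mm: it looks like the rest, lies on this line, its middle anywhere from 31 mm to the right to 31 to the left of this point. Inside, the reset pin's top is 9 mm below the surface.
- notch (a point): Notch: a gap 20 mm wide (y), open above, in the pocket's near wall (sterilizer x -100 to -80, top z 70 mm). The point is mid-gap on its floor, x -80, y 0, z 46 mm. The cover's near edge (x -78) hangs just past it, underside 20 mm above the floor: a blade leaning with its handle towards the robot, about 40 degrees from upright, gets under it.
- cover_hinge (a point): Hinge line of the cover (parallel to the sterilizer's y), at x = +12, z = 68 mm on the sterilizer, y = 0. Fixed to the sterilizer.
- cover_lip (a point): Middle of the cover's near edge, on its underside: 90 mm from the hinge line. Moves with the cover.
- cover (a joint): Cover angle in rad: 0 shut, grows as the near edge rises and swings away from the robot, stop at 1.85 (1.57 = upright). Stiff: it takes 2 to 3 N at its near edge to move and stays where it is left.
- reset_pin (a joint): Travel of the 12 mm square black reset pin in m: 0 tripped (out), 0.007 fully home (down). Takes about 4 N to push straight down, stays where it is left.
- stand: Fixed green block 66 x 66 mm, 85 mm high, on a 90 mm square steel foot; a 16 x 16 mm square upright hole in the middle holds the tool. It may stand left or right of the sterilizer. Origin under its centre, z up.
- blade_tool: Tool 145 mm long, 0.07 to 0.13 kg, at first upright in the stand, its shoulder resting on the stand's top (tip 20 mm above the bench). Origin at the blade's tip, z from the tip up to the handle. Blade 8 mm wide (y) x 3 mm thick (x), 16 mm long, then an 8 mm round shank to z = 65 mm, then a yellow 24 x 24 mm square handle from z = 65 (shoulder) to 145 mm, its flats square to x and y.
- tool_tip (a point): The middle of the blade's tip, same as the tool's origin.
- tube_rack: Bystander: yellow tube rack 100 x 200 x 60 mm with capped tubes to 114 mm, origin under its centre.
- beaker: Bystander: white beaker, 70 mm across, 90 mm high, origin under its centre. Stands left or right of the sterilizer, opposite the tool stand.
- dishes: Bystander: stack of round culture dishes, 90 mm across, 41 mm high, origin under its centre.
- marker: Bystander: lying green and black marker, 140 x 15 x 15 mm along its y, origin underneath.
- wash_bottle: Bystander: white bottle with blue cap, 66 mm across, 170 mm high, origin under its centre.
Things that resemble listed ones, but are neither listed nor needed, are in the scene too. What is shaped like the stand but blue, pink or red is not meant.

How it is judged:
By the outcome, as a careful person would: the job done as asked, in the order asked, and still so for the second after the job is handed in, with the robot touching nothing.
It also fails if it takes over 58 s, if anything falls off the work surface, if the arm or the gripper's body presses on something with over 40 N, if the wrist force passes 120 N, or if a joint passes its speed limit or range.

### The arm

A 6-joint arm with a two-finger parallel gripper is mounted at the origin on the work surface. World frame = base frame: x ahead of the robot, y to its left, z up, the work surface at z = 0. Lengths are in m, angles in degrees, forces in N, time in s.
With the tool pointing down it reaches from about 0.15 to 0.775 m from the base axis. Payload 6.1 kg.
Tool frame: the origin (TCP) lies midway between the tips of the shut fingers; the grasp point (between the pads) lies r.hold_point_z behind it (r.hold_point_z is the distance from the TCP to the grasp point, in m); y points along the fingers, z is the direction in which the jaws open and shut, and the axes are right-handed (so a half turn about y gives the same grasp; the last joint's range is limited). The gripper opens to 85 mm and grips with 20 to 120 N. Pads are 22 mm wide; open, the fingers measure 114 mm over their backs; the gripper's body (76 mm by 85 mm) begins 54 mm behind the grasp point. The pads swing forward as they close: fully open they stand 13 mm farther back than shut.
Start: joints at [-73.969, 7.208, -2.269, 80.523, 0, 90], TCP at [0.145, -0.505, 0.231] pointing down, gripper open.
Joint ranges: [-155.77, 155.77], [-54.66, 111.73], [-72.52, 77.12], [-102.08, 115.82], [-83.92, 84.16], [-180, 180]. Speed limits (degrees/s): [136.94, 136.94, 172.46, 180, 180, 180].

### API

Orientations are given as a 3x3 rotation matrix whose columns are the frame's x, y, z axes.
In Python, from bench import r gives the robot as it stands.
- The arm moves only by the shell command python3 -m crank 'ROWS' [OPENING]. ROWS is JSON, a list of rows, each a list of 2 entries, a list of its own where there are three numbers: the shift along the tool's x, y, z in cm, then the turn, a rotation vector about the tool's x, y, z in rad. In form: [[[dx, dy, dz], [ax, ay, az]], ...]. A call has 1 to 20 rows; each row shifts and turns the commanded pose from where the row before left it, along the tool's axes as they then stand; what a row does not reach is not made up. A row lasts 1/8 s, in which the tool goes at most 62.5 mm and 10.7 degrees, less where a joint would pass 70% of its speed; a pose out of reach is approached as far as the arm can. A call is refused whole if a number of a shift passes 6.25 or a number of a turn 0.188, either way. A call with a gripper value outside its range is refused whole. OPENING is the opening, from 0 (shut) to 1 (fully open), set as the call begins (- or left out, the last holds). The fingers move at their own pace and stop on an object; the grip force is fixed at half the most. Time passes only in rows, so rows that do not move let the fingers close. It gives the time, the measured TCP pose, the force and the opening at its end, in the units of the state.
- r.state(): the state, without advancing time (a new reading comes with each control period).
- r.capture(name): name is "scene" or "top"; returns the picture (480x640x3 uint8, red, green, blue); there is no depth.
- r.calibration(name): a dict with "intrinsics" (3x3 intrinsics, pixels), "R" (3x3) and "t" (3): a world point X has camera coordinates R X + t. Camera axes: x right, y down, z forward; pixel columns grow to the right and rows downward; lengths in m; the calibration is good to about 2 mm. A picture is of the moment at which its call begins. calibration takes no time and is no camera call.
- r.close_job(): hands the job in, once; it reports no verdict.
The state is a dict: "time_s": time; "qpos": joint angles; "dq": joint speeds; "joint_efforts": joint torques, N m; "tool_pos": TCP position; "tool_rot": TCP orientation; "contact_force": force on the tool from outside, world axes, zero at the start; "wrist_torque": the same for the moment, N m; "opening": opening from 0.0 (shut) to 1.0 (fully open).
Only numpy, scipy, OpenCV 4.12 (cv2) and the standard library are available. Lean on these libraries where they do the work, as an engineer would, in place of code of your own. Each camera call takes 0.05 s, during which the arm holds its last target.

## Working session

There is one attempt and no reset: what is moved stays moved. The work goes in short steps, Python scripts to look and compute and a shell command to move; the robot and the scene stay as the last step left them, time stands still between calls to the robot, and variables do not carry over. Pictures are saved under pics/ and viewed, and the job is handed in when it is done.

```bash
ls; mkdir -p pics; python3 - <<'E'
from bench import r
import cv2,numpy as np
np.set_printoptions(precision=4,suppress=True)
for n in("scene","top"):
    cv2.imwrite(f"pics/{n}0.png",r.capture(n)[:,:,::-1])
    c=r.calibration(n);print(n,np.array(c["intrinsics"]),np.array(c["R"]),c["t"])
print(r.state(),r.hold_point_z)
E
```

```text
pics
scene [[485.1402   0.     321.2436]
 [  0.     485.1402 239.1362]
 [  0.       0.       1.    ]] [[ 0.018   0.9998  0.011 ]
 [ 0.8113 -0.0082 -0.5846]
 [-0.5843  0.0195 -0.8113]] [-0.1371 -0.404   1.6265]
top [[518.2479   0.     317.7793]
 [  0.     518.2479 243.738 ]
 [  0.       0.       1.    ]] [[ 0.0274 -0.9996 -0.0048]
 [-0.9952 -0.0268 -0.0946]
 [ 0.0944  0.0073 -0.9955]] [0.1018 0.5801 1.2014]
{'time_s': 0.1, 'qpos': array([-73.9695,   7.2373,  -2.3191,  80.5239,   0.0016,  90.    ]), 'dq': array([-0.0653,  0.0017,  0.0927, -0.0501,  0.0312,  0.0595]), 'joint_efforts': array([  0.0007, -43.6904,  35.3604,   0.0137,  -0.    ,   0.    ]), 'tool_pos': array([ 0.1449, -0.5042,  0.2306]), 'tool_rot': array([[-0.9611, -0.0004,  0.2761],
       [-0.2761,  0.0014, -0.9611],
       [-0.    , -1.    , -0.0014]]), 'contact_force': array([ 0.6668, -0.66  , -0.3883]), 'wrist_torque': array([-0.0066,  0.0083, -0.0421]), 'opening': 1.0004698953296012} 0.0187
```

View pics/scene0.png

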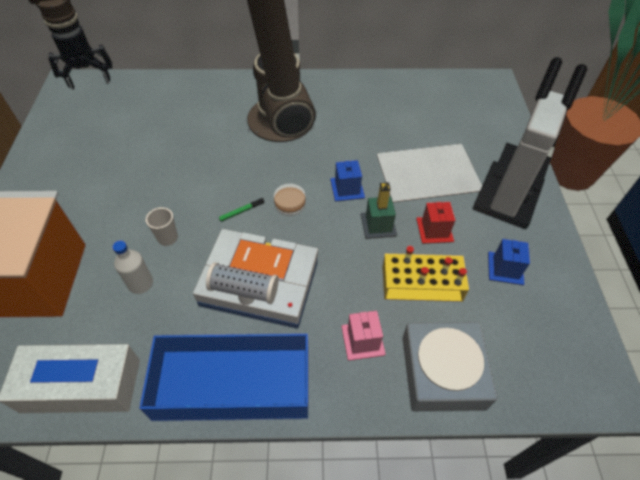

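View pics/top0.png

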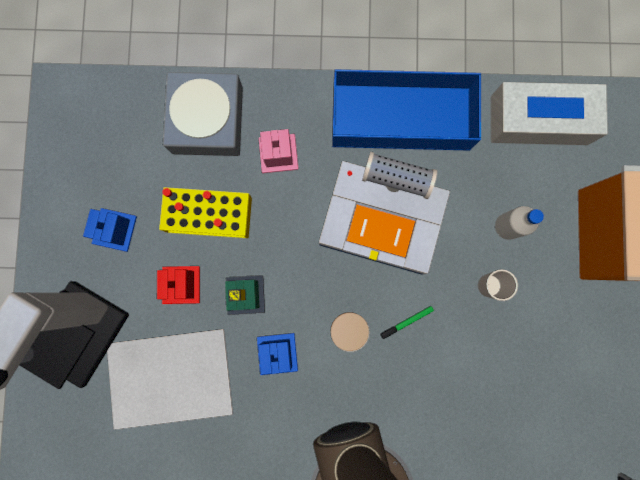

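Candidates for the stand (top picture): green with yellow handle at (245,294), red (178,285), blue (277,354) and (110,229), pink (279,150). I choose the green one, the only one with a yellow handle standing in it. The sterilizer is at (385,215) with its notch at about (375,255). Close crops next.

```bash
python3 - <<'E'
import cv2,numpy as np
t=cv2.imread("pics/top0.png");s=cv2.imread("pics/scene0.png")
a=cv2.resize(t[265:325,215:275],(480,480),interpolation=cv2.INTER_CUBIC)
cv2.imwrite("pics/c_stand.png",a)
cv2.imwrite("pics/c_ster.png",cv2.resize(t[150:285,310:460],None,fx=4.4,fy=4.4,interpolation=cv2.INTER_CUBIC))
cv2.imwrite("pics/c_stand_s.png",cv2.resize(s[170:245,345:420],(525,525),interpolation=cv2.INTER_CUBIC))
E
```

```text
(no output)
```

View pics/c_stand.png

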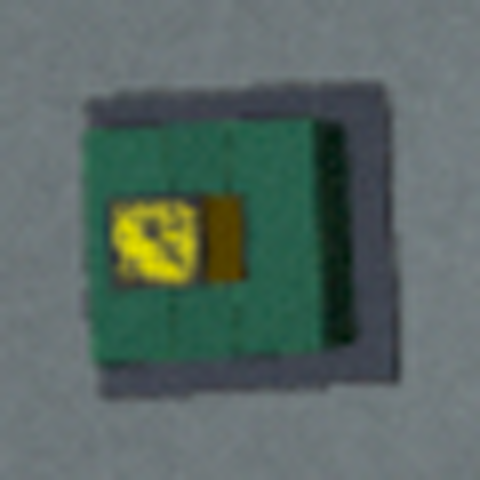

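View pics/c_ster.png

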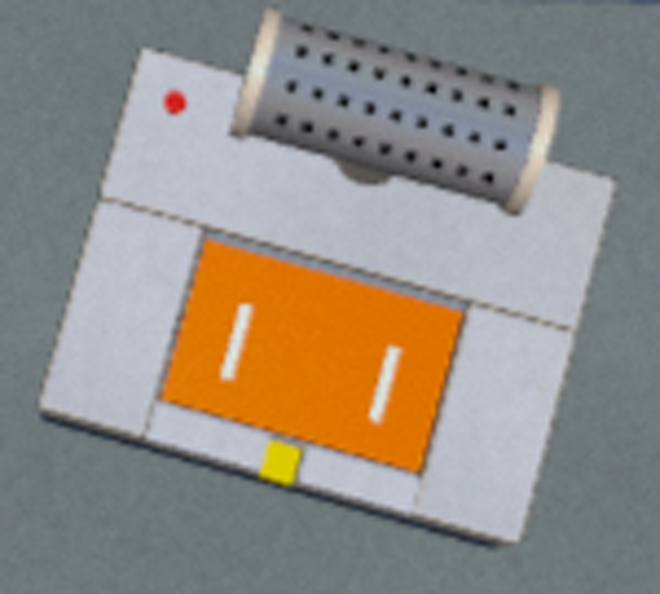

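View pics/c_stand_s.png

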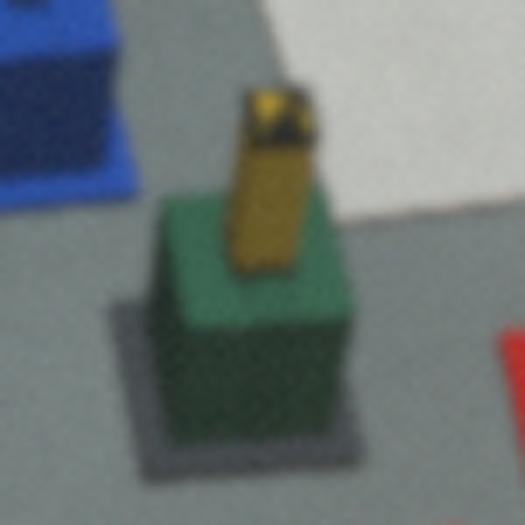

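```bash
cat > h.py <<'E'
import numpy as np, cv2
from scipy.optimize import least_squares
from scipy.spatial.transform import Rotation as Ro
np.set_printoptions(precision=4,suppress=True)
from bench import r
def proj(n,X):
    c=r.calibration(n);X=np.atleast_2d(X)
    p=(np.array(c["R"])@X.T).T+np.array(c["t"]);p=(np.array(c["intrinsics"])@p.T).T
    return p[:,:2]/p[:,2:]
def unproj(n,uv,z):
    c=r.calibration(n);R=np.array(c["R"]);K=np.array(c["intrinsics"])
    C=-R.T@np.array(c["t"]);d=(R.T@np.linalg.inv(K)@np.c_[np.atleast_2d(uv),np.ones(len(np.atleast_2d(uv)))].T).T
    return C+d*((z-C[2])/d[:,2])[:,None]
def crop(p,s,ox,oy): return (np.array(p,float)+.5)/s-.5+np.array([ox,oy])
E
python3 - <<'E'
from h import *
for n in("scene","top"):
    c=r.calibration(n);print(n,-np.array(c["R"]).T@np.array(c["t"]))
S=crop([(88,130),(317,120),(326,352),(95,362)],8,215,265)
H=crop([(112,199),(203,198),(203,282),(113,286)],8,215,265)
F=crop([(88,98),(388,84),(400,380),(100,397)],8,215,265)
def show(l,P):
    print(l,P.mean(0),[round(float(np.linalg.norm(P[i]-P[(i+1)%4])),4) for i in range(4)],[round(float(np.degrees(np.arctan2(*(P[(i+1)%4]-P[i])[1::-1]))),1) for i in range(4)])
show("stand",unproj("top",S,.085));show("handle",unproj("top",H,.165));show("foot",unproj("top",F,.005))
show("sceneHandle",unproj("scene",crop([(250,88),(315,95),(308,147),(247,140)],7,345,170),.165))
show("sceneStand",unproj("scene",crop([(162,195),(320,185),(352,312),(187,327)],7,345,170),.085))
T=crop([(145,47),(614,180),(518,541),(42,408)],4.4,310,150)
C=crop([(206,237),(466,310),(420,472),(160,400)],4.4,310,150)
show("ster",unproj("top",T,.07));show("cover",unproj("top",C,.07))
N=crop([(262,440),(300,447),(298,485),(262,480)],4.4,310,150);show("notch",unproj("top",N,.046))
# scene sterilizer
E
python3 - <<'E'
import cv2
s=cv2.imread("pics/scene0.png")
cv2.imwrite("pics/c_ster_s.png",cv2.resize(s[220:335,185:325],None,fx=5,fy=5,interpolation=cv2.INTER_CUBIC))
E
```

```text
scene [1.2807 0.1021 1.0849]
top [0.4611 0.1085 1.2514]
stand [0.4525 0.2874 0.085 ] [0.0644, 0.0648, 0.0646, 0.0648] [-85.9, -175.5, 94.0, 4.3]
handle [0.4526 0.2879 0.165 ] [0.0238, 0.0218, 0.0235, 0.0226] [-87.8, -177.6, 94.1, 3.2]
foot [0.4526 0.2885 0.005 ] [0.0902, 0.0883, 0.0897, 0.0892] [-85.8, -175.5, 94.8, 4.8]
sceneHandle [0.4544 0.2881 0.165 ] [0.0237, 0.0257, 0.022, 0.0255] [81.2, -11.4, -99.2, 172.5]
sceneStand [0.4522 0.2881 0.085 ] [0.062, 0.0635, 0.0633, 0.0654] [94.2, 5.2, -84.0, -176.0]
ster [ 0.6412 -0.0343  0.07  ] [0.256, 0.1969, 0.2557, 0.1992] [-104.7, 165.6, 75.9, -14.3]
cover [ 0.6083 -0.0262  0.07  ] [0.1409, 0.0885, 0.1398, 0.0893] [-104.4, 164.9, 76.0, -14.4]
notch [ 0.5529 -0.0128  0.046 ] [0.0204, 0.0202, 0.0192, 0.0212] [-98.9, 177.9, 83.6, 1.0]
```

View pics/c_ster_s.png

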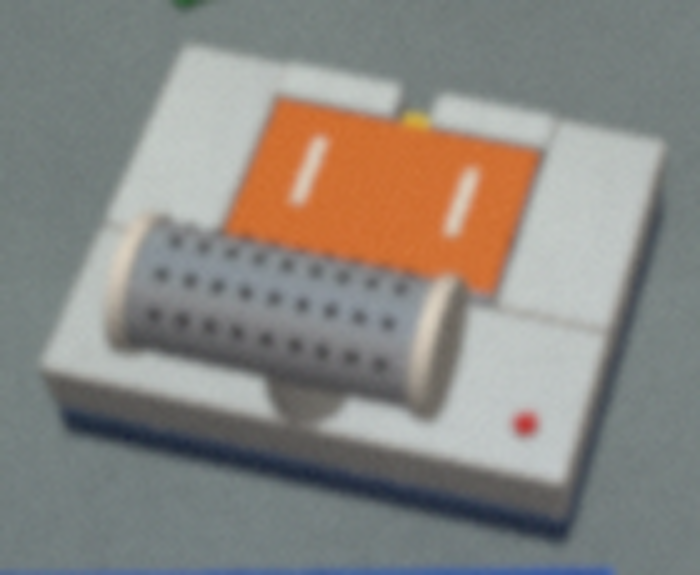

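```bash
cat >> h.py <<'E'
def plan(Pt,Rt,N,p0=None,R0=None):
    """print rows (tool axes) from the state to a target TCP pose, N equal rows"""
    s=r.state();p=np.array(s["tool_pos"] if p0 is None else p0);R=np.array(s["tool_rot"] if R0 is None else R0)
    w=Ro.from_matrix(R.T@Rt).as_rotvec();d=(np.array(Pt)-p)/N;out=[]
    for i in range(N):
        out.append([list(np.round(R.T@d*100,2)),list(np.round(w/N,4))]);R=R@Ro.from_rotvec(w/N).as_matrix()
    print("rows",N,"deg/row",np.degrees(np.linalg.norm(w))/N);
    for o in out: print([[float(a) for a in o[0]],[float(a) for a in o[1]]])
E
python3 - <<'E'
from h import *
def pose(v,L):
    c,s=np.cos(v[2]),np.sin(v[2]);L=np.array(L,float)/1000
    return np.c_[v[0]+c*L[:,0]-s*L[:,1],v[1]+s*L[:,0]+c*L[:,1],L[:,2]]
top=crop([(145,47),(614,180),(518,541),(42,408),(206,237),(466,310),(420,472),(160,400)],4.4,310,150)
Lt=[(100,130,70),(100,-130,70),(-100,-130,70),(-100,130,70),(12,70,70),(12,-70,70),(-78,-70,70),(-78,70,70)]
sc=crop([(190,45),(663,143),(563,487),(42,370),(275,97),(542,150)],5,185,220)
Ls=[(-100,-130,70),(-100,130,70),(100,130,70),(100,-130,70),(-78,-70,70),(-78,70,70)]
for nm,use in(("both",(1,1)),("top",(1,0)),("scene",(0,1))):
    f=lambda v:np.r_[use[0]*(proj("top",pose(v,Lt))-top).ravel(),use[1]*(proj("scene",pose(v,Ls))-sc).ravel()]
    o=least_squares(f,[.64,-.034,-.25]);print(nm,o.x,np.degrees(o.x[2]),np.sqrt(np.mean(o.fun**2)))
s=r.state()
y=np.radians(4)
Rt=np.c_[np.cross([0,0,-1],[np.cos(y),np.sin(y),0]),[0,0,-1],[np.cos(y),np.sin(y),0]]
plan([.4525,.288,.25],Rt,17)
E
```

```text
both [ 0.6409 -0.0338 -0.2516] -14.414594278266193 0.6326934652614379
top [ 0.6408 -0.0344 -0.2506] -14.357170726864581 0.42208928922306665
scene [ 0.6412 -0.033  -0.2527] -14.47707274620826 0.4174282513024169
rows 17 deg/row 4.586444635532452
[[-3.03, -0.11, -3.98], [0.0001, -0.08, -0.0001]]
[[-3.33, -0.11, -3.72], [0.0001, -0.08, -0.0001]]
[[-3.62, -0.11, -3.45], [0.0001, -0.08, -0.0001]]
[[-3.89, -0.11, -3.15], [0.0001, -0.08, -0.0001]]
[[-4.12, -0.11, -2.82], [0.0001, -0.08, -0.0001]]
[[-4.34, -0.11, -2.49], [0.0001, -0.08, -0.0001]]
[[-4.52, -0.11, -2.13], [0.0001, -0.08, -0.0001]]
[[-4.68, -0.11, -1.76], [0.0001, -0.08, -0.0001]]
[[-4.8, -0.11, -1.38], [0.0001, -0.08, -0.0001]]
[[-4.9, -0.11, -0.99], [0.0001, -0.08, -0.0001]]
[[-4.96, -0.11, -0.6], [0.0001, -0.08, -0.0001]]
[[-5.0, -0.11, -0.2], [0.0001, -0.08, -0.0001]]
[[-5.0, -0.11, 0.2], [0.0001, -0.08, -0.0001]]
[[-4.96, -0.11, 0.6], [0.0001, -0.08, -0.0001]]
[[-4.9, -0.11, 0.99], [0.0001, -0.08, -0.0001]]
[[-4.8, -0.11, 1.38], [0.0001, -0.08, -0.0001]]
[[-4.68, -0.11, 1.76], [0.0001, -0.08, -0.0001]]
```

The two cameras agree on the sterilizer to about 1.5 mm: (0.641, -0.034), yaw -14.4°. The stand and tool are at (0.4525, 0.288), yaw about 4°. Sizes come out within 2%. Moving above the tool.

```bash
python3 -m crank '[[[-3.0,-0.1,-4.0],[0,-0.08,0]],[[-3.3,-0.1,-3.7],[0,-0.08,0]],[[-3.6,-0.1,-3.4],[0,-0.08,0]],[[-3.9,-0.1,-3.1],[0,-0.08,0]],[[-4.1,-0.1,-2.8],[0,-0.08,0]],[[-4.3,-0.1,-2.5],[0,-0.08,0]],[[-4.5,-0.1,-2.1],[0,-0.08,0]],[[-4.7,-0.1,-1.8],[0,-0.08,0]],[[-4.8,-0.1,-1.4],[0,-0.08,0]],[[-4.9,-0.1,-1.0],[0,-0.08,0]],[[-5.0,-0.1,-0.6],[0,-0.08,0]],[[-5.0,-0.1,-0.2],[0,-0.08,0]],[[-5.0,-0.1,0.2],[0,-0.08,0]],[[-5.0,-0.1,0.6],[0,-0.08,0]],[[-4.9,-0.1,1.0],[0,-0.08,0]],[[-4.8,-0.1,1.4],[0,-0.08,0]],[[-4.7,-0.1,1.8],[0,-0.08,0]]]' 1; python3 - <<'E'
from h import *
s=r.state();print(s["qpos"],s["tool_rot"])
cv2.imwrite("pics/t1.png",r.capture("top")[:,:,::-1][240:360,170:330].repeat(4,0).repeat(4,1))
y=np.radians(4)
Rt=np.c_[np.cross([0,0,-1],[np.cos(y),np.sin(y),0]),[0,0,-1],[np.cos(y),np.sin(y),0]]
plan([.4525,.288,.25],Rt,1)
plan([.4525,.288,.116],Rt,4)
E
```

```text
time_s: 2.22
tool_pos: [0.4531, 0.2887, 0.2479]
tool_rot: [[0.072, -0.0, 0.997], [-0.997, -0.0, 0.072], [0.0, -1.0, -0.0]]
contact_force: [0.3, -0.4, -0.2]
opening: 1.003
[ 32.509    8.6354   1.464   82.8614  -0.011  118.3819] [[ 0.072  -0.0004  0.9974]
 [-0.9974 -0.0005  0.072 ]
 [ 0.0004 -1.     -0.0004]]
rows 1 deg/row 0.42565615909106613
[[0.52, -0.36, -0.29], [0.0006, 0.0071, -0.0022]]
rows 4 deg/row 0.10641403977276653
[[0.14, 3.26, -0.07], [0.0001, 0.0018, -0.0005]]
[[0.13, 3.26, -0.07], [0.0001, 0.0018, -0.0005]]
[[0.13, 3.26, -0.07], [0.0001, 0.0018, -0.0005]]
[[0.13, 3.26, -0.07], [0.0001, 0.0018, -0.0005]]
```

View pics/t1.png

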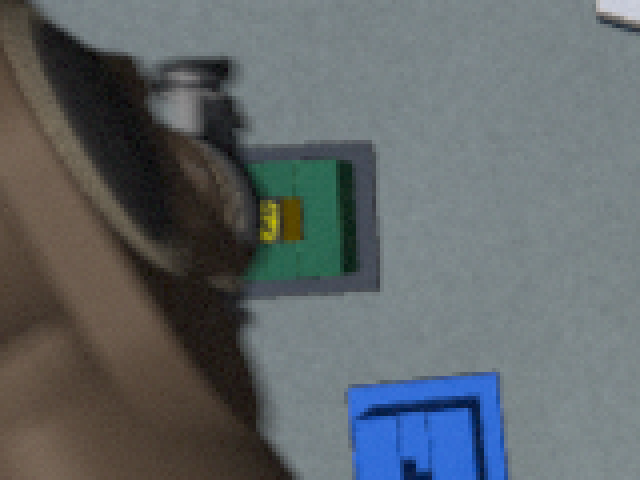

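Gripper is above the stand. The measured pose lags the command, so I settle for a row, then descend.

```bash
python3 -m crank '[[[0,0,0],[0,0,0]],[[0,0,0],[0,0,0]]]' ; python3 - <<'E'
from h import *
y=np.radians(4)
Rt=np.c_[np.cross([0,0,-1],[np.cos(y),np.sin(y),0]),[0,0,-1],[np.cos(y),np.sin(y),0]]
plan([.4525,.288,.116],Rt,4)
E
```

```text
time_s: 2.52
tool_pos: [0.4525, 0.2863, 0.2481]
tool_rot: [[0.068, -0.001, 0.998], [-0.998, -0.001, 0.068], [0.001, -1.0, -0.001]]
contact_force: [0.0, 0.7, -0.1]
opening: 0.996
rows 4 deg/row 0.02654130586515955
[[-0.04, 3.3, 0.01], [0.0002, -0.0004, 0.0002]]
[[-0.04, 3.3, 0.01], [0.0002, -0.0004, 0.0002]]
[[-0.04, 3.3, 0.0], [0.0002, -0.0004, 0.0002]]
[[-0.04, 3.3, 0.0], [0.0002, -0.0004, 0.0002]]
```

```bash
python3 -m crank '[[[-0.04,3.0,0],[0,0,0]],[[-0.04,3.0,0],[0,0,0]],[[0,2.4,0],[0,0,0]],[[0,2.2,0],[0,0,0]],[[0,1.6,0],[0,0,0]],[[0,1.0,0],[0,0,0]],[[0,0,0],[0,0,0]],[[0,0,0],[0,0,0]]]' ; python3 - <<'E'
from h import *
y=np.radians(4)
Rt=np.c_[np.cross([0,0,-1],[np.cos(y),np.sin(y),0]),[0,0,-1],[np.cos(y),np.sin(y),0]]
plan([.4525,.288,.116],Rt,1)
cv2.imwrite("pics/s2.png",r.capture("scene")[:,:,::-1][120:260,310:450].repeat(4,0).repeat(4,1))
E
```

```text
time_s: 3.52
tool_pos: [0.4532, 0.288, 0.1171]
tool_rot: [[0.069, 0.001, 0.998], [-0.998, 0.001, 0.069], [-0.001, -1.0, 0.001]]
contact_force: [0.1, 0.3, 0.4]
opening: 0.997
rows 1 deg/row 0.084303103786927
[[-0.0, 0.11, -0.07], [-0.001, -0.0009, -0.0005]]
```

View pics/s2.png

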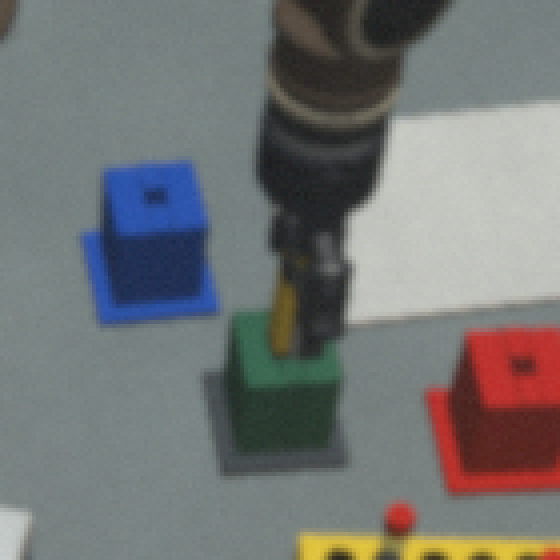

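```bash
python3 - <<'E'
from h import *
s=r.state();p=s["tool_pos"];R=s["tool_rot"]
print(p)
c=lambda X:((proj("scene",X)-[310,120])*4)
print("handle",c([[.4525,.288,.085],[.4525,.288,.165]]))
for z in(.13,.16):
  for d in(.0425,.057): print(z,d,c(np.array([p[0],p[1],z])+R[:,2]*d))
E
```

```text
[0.4533 0.2881 0.1171]
handle [[283.9318 343.6684]
 [297.8855 263.125 ]]
0.13 0.0425 [[302.6715 350.6564]]
0.13 0.057 [[306.4333 368.3   ]]
0.16 0.0425 [[308.3716 320.0658]]
0.16 0.057 [[312.2493 337.8514]]
```

Finger and handle line up with the projection within a couple of pixels. Closing.

```bash
python3 -m crank '[[[0,0,0],[0,0,0]],[[0,0,0],[0,0,0]],[[0,0,0],[0,0,0]],[[0,0,0],[0,0,0]],[[0,0,0],[0,0,0]],[[0,0,0],[0,0,0]]]' 0 ; python3 -m crank '[[[0,-2,0],[0,0,0]],[[0,-3,0],[0,0,0]],[[0,-3,0],[0,0,0]],[[0,-3,0],[0,0,0]],[[0,-3,0],[0,0,0]],[[0,-2,0],[0,0,0]],[[0,0,0],[0,0,0]],[[0,0,0],[0,0,0]]]'; python3 - <<'E'
from h import *
for n in("scene","top"): cv2.imwrite(f"pics/{n}3.png",r.capture(n)[:,:,::-1])
p=r.state()["tool_pos"];print(p,proj("scene",p),proj("scene",p-[0,0,.0963]))
s=cv2.imread("pics/scene3.png");cv2.imwrite("pics/s3.png",cv2.resize(s[90:230,320:440],None,fx=4.2,fy=4.2,interpolation=cv2.INTER_CUBIC))
E
```

```text
time_s: 4.32
tool_pos: [0.453, 0.288, 0.1165]
tool_rot: [[0.069, 0.0, 0.998], [-0.998, 0.0, 0.069], [-0.0, -1.0, 0.0]]
contact_force: [-0.1, -0.0, 1.7]
opening: 0.278
time_s: 5.32
tool_pos: [0.4526, 0.2877, 0.2751]
tool_rot: [[0.069, -0.001, 0.998], [-0.998, -0.001, 0.069], [0.001, -1.0, -0.001]]
contact_force: [-0.2, 0.2, -2.2]
opening: 0.274
[0.4524 0.2876 0.2749] [[389.7407 154.3787]] [[384.9442 182.1281]]
```

View pics/s3.png

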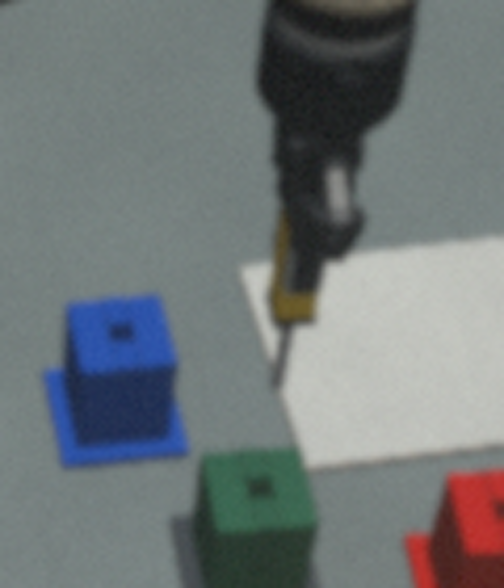

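View pics/top3.png

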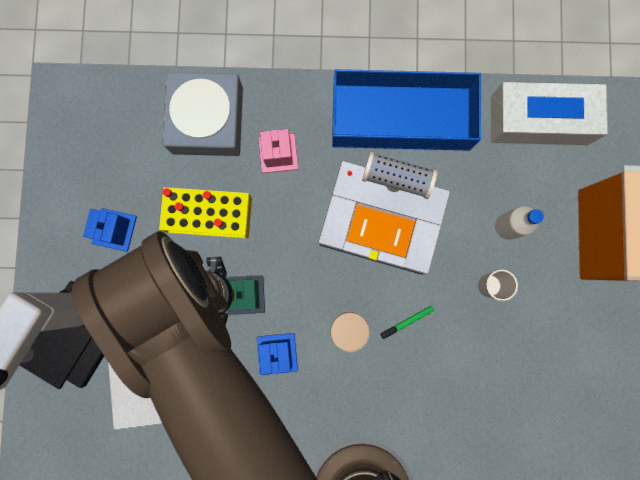

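Tool is in hand: tip seen at scene (386,182), predicted (385,182), so the tip is 96.5 mm ahead of the TCP. The hole in the green stand is now empty. Next, the pose before the notch.

```bash
cat >> h.py <<'E'
S0=np.array([.641,-.034]);YAW=np.radians(-14.4);LT=.0965
ex=np.array([np.cos(YAW),np.sin(YAW),0]);ey=np.array([-ex[1],ex[0],0]);ez=np.array([0,0,1.])
def W(x,y,z): return np.array([*S0,0])+ex*x/1000+ey*y/1000+ez*z/1000
def Rl(phi):
    f=np.radians(phi);Y=np.sin(f)*ex-np.cos(f)*ez;Z=np.cos(f)*ex+np.sin(f)*ez
    return np.c_[np.cross(Y,Z),Y,Z]
def tcp(tip,phi): R=Rl(phi);return W(*tip)-LT*R[:,1],R
def tipS(s=None):
    s=s or r.state();R=np.array(s["tool_rot"]);t=np.array(s["tool_pos"])+LT*R[:,1];d=t-np.array([*S0,0])
    return np.array([d@ex,d@ey,d[2]])*1000
E
python3 - <<'E'
from h import *
d=np.array([.707,0,-.707]);T=np.array([-69.5,0,49.5])
p,R=tcp(T-70*d,45);print(p)
plan(p,R,10)
E
```

```text
[0.4597 0.0126 0.1672]
rows 10 deg/row 4.851195507854077
[[2.75, 1.08, -0.12], [0.078, 0.0304, -0.0124]]
[[2.74, 1.1, -0.12], [0.078, 0.0304, -0.0124]]
[[2.73, 1.13, -0.12], [0.078, 0.0304, -0.0124]]
[[2.72, 1.15, -0.13], [0.078, 0.0304, -0.0124]]
[[2.71, 1.18, -0.14], [0.078, 0.0304, -0.0124]]
[[2.7, 1.2, -0.15], [0.078, 0.0304, -0.0124]]
[[2.69, 1.22, -0.16], [0.078, 0.0304, -0.0124]]
[[2.68, 1.24, -0.17], [0.078, 0.0304, -0.0124]]
[[2.67, 1.26, -0.19], [0.078, 0.0304, -0.0124]]
[[2.66, 1.28, -0.21], [0.078, 0.0304, -0.0124]]
```

```bash
python3 -m crank '[[[2.75,1.1,-0.1],[0.078,0.030,-0.012]],[[2.75,1.1,-0.1],[0.078,0.030,-0.012]],[[2.7,1.1,-0.1],[0.078,0.030,-0.012]],[[2.7,1.15,-0.13],[0.078,0.030,-0.012]],[[2.7,1.2,-0.14],[0.078,0.030,-0.012]],[[2.7,1.2,-0.15],[0.078,0.030,-0.012]],[[2.7,1.2,-0.16],[0.078,0.030,-0.012]],[[2.7,1.2,-0.17],[0.078,0.030,-0.012]],[[2.7,1.2,-0.2],[0.078,0.030,-0.012]],[[2.6,1.3,-0.2],[0.078,0.030,-0.012]],[[0,0,0],[0,0,0]],[[0,0,0],[0,0,0]]]'; python3 - <<'E'
from h import *
for n in("scene","top"): cv2.imwrite(f"pics/{n}4.png",r.capture(n)[:,:,::-1])
s=r.state();print(s["qpos"],tipS())
t=W(*tipS())
print(proj("scene",t),proj("top",t))
d=np.array([.707,0,-.707]);T=np.array([-69.5,0,49.5])
p,R=tcp(T-35*d,45);plan(p,R,3)
a=cv2.imread("pics/scene4.png")[190:290,220:320];b=cv2.imread("pics/top4.png")[210:310,325:425]
cv2.imwrite("pics/st4.png",cv2.resize(np.hstack([a,b]),None,fx=4,fy=4,interpolation=cv2.INTER_CUBIC))
E
```

```text
time_s: 6.92
tool_pos: [0.4611, 0.0138, 0.1695]
tool_rot: [[-0.243, 0.687, 0.685], [-0.97, -0.169, -0.175], [-0.005, -0.707, 0.707]]
contact_force: [0.8, -0.6, -0.8]
opening: 0.276
[ 13.8924 -31.5076 -54.9772  24.9035 -19.1809 110.6888] [-117.074     2.9836  102.3188]
[[270.771 225.329]] [[370.8987 263.9015]]
rows 3 deg/row 0.15821397176081695
[[0.08, 1.2, -0.12], [-0.0005, 0.0004, -0.0027]]
[[0.08, 1.2, -0.12], [-0.0005, 0.0004, -0.0027]]
[[0.08, 1.2, -0.12], [-0.0005, 0.0004, -0.0027]]
```

View pics/st4.png

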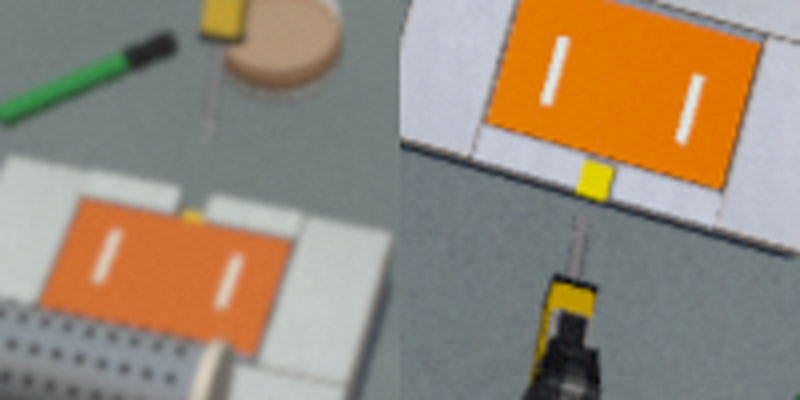

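The tip is seen where predicted: top (371,264), scene (272,224), notch straight ahead. Inserting in two stages.

```bash
python3 -m crank '[[[0.08,1.2,-0.12],[0,0,-0.003]],[[0.08,1.2,-0.12],[0,0,-0.003]],[[0.08,1.2,-0.12],[0,0,-0.003]],[[0,0,0],[0,0,0]],[[0,0,0],[0,0,0]]]'; python3 - <<'E'
from h import *
T=np.array([-69.5,0,49.5])
print(tipS());p,R=tcp(T,45);plan(p,R,4)
E
```

```text
time_s: 7.65
tool_pos: [0.483, 0.006, 0.1416]
tool_rot: [[-0.249, 0.685, 0.685], [-0.969, -0.178, -0.174], [0.002, -0.707, 0.708]]
contact_force: [0.1, 0.3, 0.3]
opening: 0.279
[-94.7112  -0.7162  73.3787]
rows 4 deg/row 0.03325937925180295
[[-0.02, 0.87, 0.02], [-0.0002, 0.0003, 0.0004]]
[[-0.01, 0.87, 0.02], [-0.0002, 0.0003, 0.0004]]
[[-0.01, 0.87, 0.03], [-0.0002, 0.0003, 0.0004]]
[[-0.01, 0.87, 0.03], [-0.0002, 0.0003, 0.0004]]
```

```bash
python3 -m crank '[[[-0.01,0.8,0.02],[0,0,0]],[[-0.01,0.8,0.02],[0,0,0]],[[-0.01,0.8,0.03],[0,0,0]],[[-0.01,0.8,0.03],[0,0,0]],[[0,0.2,0],[0,0,0]],[[0,0,0],[0,0,0]]]'; python3 - <<'E'
from h import *
T=np.array([-69.5,0,49.5])
print(tipS());p,R=tcp(T,45);plan(p,R,1)
for n in("scene","top"): cv2.imwrite(f"pics/{n}5.png",r.capture(n)[:,:,::-1])
a=cv2.imread("pics/scene5.png")[190:290,220:320];b=cv2.imread("pics/top5.png")[210:310,325:425]
cv2.imwrite("pics/st5.png",cv2.resize(np.hstack([a,b]),None,fx=4,fy=4,interpolation=cv2.INTER_CUBIC))
E
```

```text
time_s: 8.4
tool_pos: [0.5065, -0.0005, 0.1171]
tool_rot: [[-0.25, 0.684, 0.685], [-0.968, -0.178, -0.175], [0.003, -0.707, 0.707]]
contact_force: [-1.0, 0.6, -1.6]
opening: 0.269
[-70.3613  -1.2477  48.9067]
rows 1 deg/row 0.16531542795495185
[[-0.1, 0.02, 0.1], [-0.0, 0.001, 0.0027]]
```

View pics/st5.png

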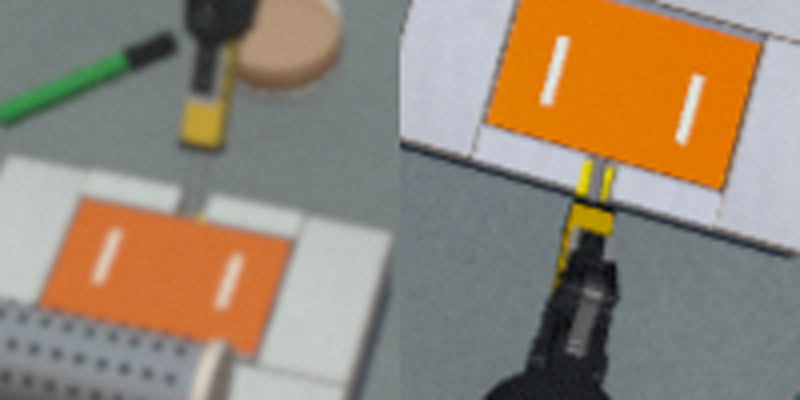

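The blade is through the notch, its shank mid-gap at top (474,255), with no contact force. Working out the lifting arc.

```bash
cat > arc.py <<'E'
from h import *
def P(t):
    t=np.radians(t);H=np.array([12,68.]);u=np.array([-np.cos(t),np.sin(t)]);m=np.array([-np.sin(t),-np.cos(t)])
    a=H+90*u+[9.9,-15.5] ; b=H+72*u+3.5*m
    k=np.clip((np.degrees(t)-40)/20,0,1)
    return (1-k)*a+k*b
def arc(t0,t1,n):
    x=tipS();prev=np.array([x[0],x[2]]);R=r.state()["tool_rot"]
    for i,t in enumerate(np.linspace(t0,t1,n+1)[1:]):
        q=P(t);d=q-prev;prev=q
        v=ex*d[0]+ez*d[1]+(ey*(-x[1]/n))
        print(round(t,1),q,np.round(R.T@v/10,2))
E
python3 -c "
from arc import *
print(tipS());arc(0,40,8)"
```

```text
[-70.3103  -1.1091  49.3517]
5.0 [-67.7575  60.344 ] [-0.01 -0.6   0.96]
10.0 [-66.7327  68.1283] [-0.01 -0.48  0.62]
15.0 [-65.0333  75.7937] [-0.01 -0.42  0.66]
20.0 [-62.6723  83.2818] [-0.01 -0.36  0.7 ]
25.0 [-59.6677  90.5356] [-0.01 -0.3   0.73]
30.0 [-56.0423  97.5   ] [-0.01 -0.24  0.75]
35.0 [-51.8237 104.1219] [-0.01 -0.17  0.77]
40.0 [-47.044  110.3509] [-0.01 -0.1   0.78]
```

```bash
python3 -m crank '[[[-0.01,-0.3,0.45],[0,0,0]],[[-0.01,-0.3,0.5],[0,0,0]],[[-0.01,-0.48,0.62],[0,0,0]]]'; python3 -m crank '[[[-0.01,-0.42,0.66],[0,0,0]],[[-0.01,-0.36,0.7],[0,0,0]],[[-0.01,-0.3,0.73],[0,0,0]],[[-0.01,-0.24,0.75],[0,0,0]],[[-0.01,-0.17,0.77],[0,0,0]],[[-0.01,-0.1,0.78],[0,0,0]],[[0,0,0],[0,0,0]]]'; python3 - <<'E'
from arc import *
print(tipS());arc(40,100,9)
for n in("scene","top"): cv2.imwrite(f"pics/{n}6.png",r.capture(n)[:,:,::-1])
a=cv2.imread("pics/scene6.png")[170:290,200:320];b=cv2.imread("pics/top6.png")[190:310,325:445]
cv2.imwrite("pics/st6.png",cv2.resize(np.hstack([a,b]),None,fx=3.3,fy=3.3,interpolation=cv2.INTER_CUBIC))
E
```

```text
time_s: 8.88
tool_pos: [0.5086, -0.0008, 0.1347]
tool_rot: [[-0.249, 0.682, 0.688], [-0.969, -0.178, -0.174], [0.003, -0.709, 0.705]]
contact_force: [-6.0, 1.4, -3.1]
opening: 0.273
time_s: 9.75
tool_pos: [0.5305, -0.0052, 0.18]
tool_rot: [[-0.25, 0.686, 0.683], [-0.968, -0.178, -0.175], [0.002, -0.705, 0.709]]
contact_force: [0.4, 0.1, -0.6]
opening: 0.272
[-45.7516   0.1931 112.003 ]
46.7 [-39.8929 117.9654] [ 0.   -0.    0.84]
53.3 [-33.15   124.0056] [0.   0.05 0.9 ]
60.0 [-27.0311 128.6038] [0.   0.11 0.76]
66.7 [-19.7315 132.7253] [0.   0.23 0.81]
73.3 [-12.0028 135.9714] [0.   0.32 0.78]
80.0 [ -3.9495 138.2984] [0.   0.41 0.73]
86.7 [  4.3195 139.6747] [0.   0.49 0.68]
93.3 [ 12.6923 140.0817] [0.   0.57 0.62]
100.0 [ 21.0558 139.5139] [0.   0.63 0.55]
```

View pics/st6.png

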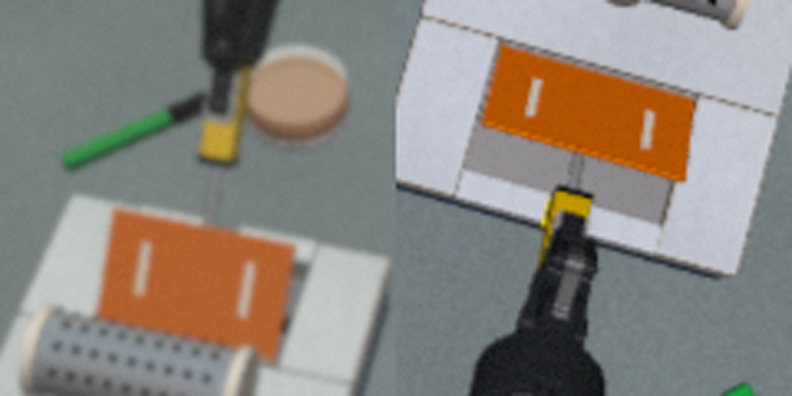

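The cover is about 40° open with the blade under it. Continuing the arc to 100°.

```bash
python3 -m crank '[[[0,0,0.84],[0,0,0]],[[0,0.05,0.9],[0,0,0]],[[0,0.11,0.76],[0,0,0]],[[0,0.23,0.81],[0,0,0]],[[0,0.32,0.78],[0,0,0]],[[0,0.41,0.73],[0,0,0]],[[0,0.49,0.68],[0,0,0]],[[0,0.57,0.62],[0,0,0]],[[0,0.63,0.55],[0,0,0]],[[0,0,0],[0,0,0]]]'; python3 - <<'E'
from arc import *
print(tipS())
for n in("scene","top"): cv2.imwrite(f"pics/{n}7.png",r.capture(n)[:,:,::-1])
a=cv2.imread("pics/scene7.png")[170:290,200:320];b=cv2.imread("pics/top7.png")[170:290,325:445]
cv2.imwrite("pics/st7.png",cv2.resize(np.hstack([a,b]),None,fx=3.3,fy=3.3,interpolation=cv2.INTER_CUBIC))
for t in (80,90,100,106): 
  t=np.radians(t);print(np.degrees(t),[proj("top",W(12-90*np.cos(t),y,68+90*np.sin(t)))[0] for y in(70,-70)])
E
```

```text
time_s: 11.1
tool_pos: [0.595, -0.0221, 0.206]
tool_rot: [[-0.25, 0.685, 0.684], [-0.968, -0.179, -0.175], [0.002, -0.706, 0.708]]
contact_force: [0.5, -0.1, -0.8]
opening: 0.272
[ 20.7852  -0.1275 137.8489]
80.0 [array([357.2431, 202.8735]), array([420.6176, 220.6987])]
90.0 [array([359.2505, 195.8151]), array([422.6305, 213.6123])]
100.0 [array([361.1572, 189.0128]), array([424.3864, 206.7391])]
106.0 [array([362.2233, 185.1603]), array([425.2894, 202.8249])]
```

View pics/st7.png

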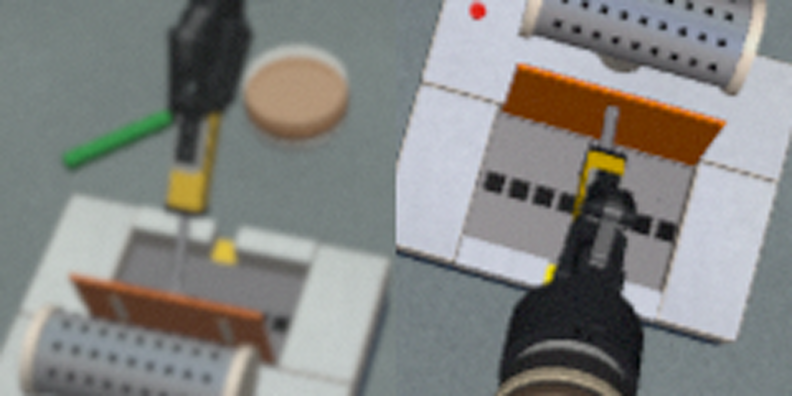

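The cover is at about 100° (1.74 rad): its edge corner is at top (361.7,189.7), against (361.2,189.0) predicted. The strip's marks are visible, so I measure them, then back away and stand the tool upright.

```bash
python3 - <<'E'
from arc import *
im=cv2.imread("pics/top7.png")
cv2.imwrite("pics/m7.png",cv2.resize(im[215:248,340:420],None,fx=9,fy=9,interpolation=cv2.INTER_CUBIC))
m=crop([(494-396,182),(518-396,188),(543-396,195),(567-396,202),(642-396,222),(665-396,230)],3.3,325,170)
for X in unproj("top",m,.046): d=X-[*S0,0];print(d@ex*1000,d@ey*1000)
print(proj("top",[W(-35,0,46),W(-35,31,46),W(-35,-31,46)]))
s=r.state();p0=s["tool_pos"]-ex*.012;p,R=tcp((-36,0,80),0);plan(p,R,8,p0=p0)
print(s["tool_rot"].T@(-ex*.012))
E
```

```text
-34.77439639195878 60.2129946739893
-34.23406380308704 42.680517405428716
-34.18847640155933 24.289822635849912
-34.337594159023375 6.597705792348723
-33.51313160378677 -48.237647996811546
-34.544086378384655 -65.36978416166464
[[379.1149 231.9028]
 [366.3415 228.2922]
 [391.9084 235.5191]]
rows 8 deg/row 5.633768586623395
[[0.0, 0.47, -0.05], [-0.0983, -0.0, 0.0003]]
[[0.0, 0.48, -0.0], [-0.0983, -0.0, 0.0003]]
[[0.0, 0.47, 0.04], [-0.0983, -0.0, 0.0003]]
[[0.0, 0.47, 0.09], [-0.0983, -0.0, 0.0003]]
[[0.0, 0.46, 0.14], [-0.0983, -0.0, 0.0003]]
[[0.0, 0.44, 0.18], [-0.0983, -0.0, 0.0003]]
[[0.0, 0.42, 0.22], [-0.0983, -0.0, 0.0003]]
[[0.0, 0.4, 0.26], [-0.0983, -0.0, 0.0003]]
[ 0.     -0.0085 -0.0085]
```

View pics/m7.png

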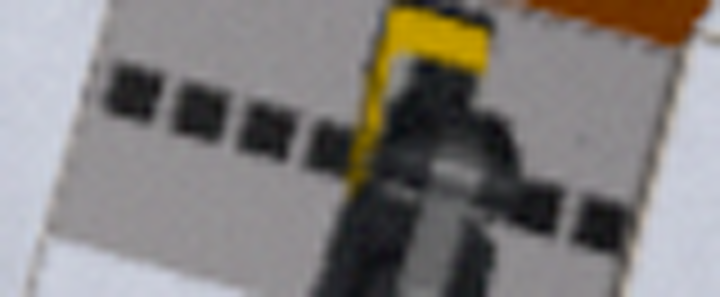

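Marks lie every 18 mm at y = 24.4, 6.4, -11.6, -29.6 (those within ±31) and x about -34.5. Backing off and standing the tool upright.

```bash
python3 -m crank '[[[0,-0.4,-0.4],[0,0,0]],[[0,-0.45,-0.45],[0,0,0]],[[0,0.47,-0.05],[-0.098,0,0]],[[0,0.48,0],[-0.098,0,0]],[[0,0.47,0.04],[-0.098,0,0]],[[0,0.47,0.09],[-0.098,0,0]],[[0,0.46,0.14],[-0.098,0,0]],[[0,0.44,0.18],[-0.098,0,0]],[[0,0.42,0.22],[-0.098,0,0]],[[0,0.4,0.26],[-0.098,0,0]],[[0,0,0],[0,0,0]],[[0,0,0],[0,0,0]]]'; python3 - <<'E'
from arc import *
print(tipS(),r.state()["contact_force"])
p,R=tcp((-35,6.4,52),0);plan(p,R,4)
for n in("scene","top"): cv2.imwrite(f"pics/{n}8.png",r.capture(n)[:,:,::-1])
a=cv2.imread("pics/scene8.png")[170:290,200:320];b=cv2.imread("pics/top8.png")[170:290,325:445]
cv2.imwrite("pics/st8.png",cv2.resize(np.hstack([a,b]),None,fx=3.3,fy=3.3,interpolation=cv2.INTER_CUBIC))
E
```

```text
time_s: 12.7
tool_pos: [0.6057, -0.0247, 0.1764]
tool_rot: [[-0.249, 0.003, 0.968], [-0.968, -0.003, -0.249], [0.002, -1.0, 0.004]]
contact_force: [-0.0, -0.2, -1.1]
opening: 0.271
[-36.1591  -0.0132  79.8634] [-0.0245 -0.1613 -1.07  ]
rows 4 deg/row 0.06340397408261168
[[-0.16, 0.7, 0.04], [-0.0009, -0.0002, 0.0006]]
[[-0.16, 0.7, 0.04], [-0.0009, -0.0002, 0.0006]]
[[-0.16, 0.7, 0.04], [-0.0009, -0.0002, 0.0006]]
[[-0.15, 0.7, 0.04], [-0.0009, -0.0002, 0.0006]]
```

View pics/st8.png

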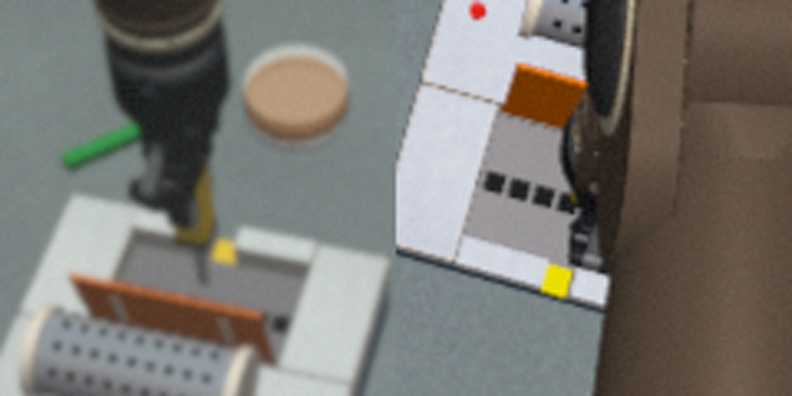

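```bash
python3 -m crank '[[[-0.16,0.7,0.04],[0,0,0]],[[-0.16,0.7,0.04],[0,0,0]],[[-0.16,0.7,0.04],[0,0,0]],[[-0.15,0.7,0.04],[0,0,0]],[[0,0,0],[0,0,0]],[[0,0,0],[0,0,0]]]'; python3 - <<'E'
from arc import *
print(proj("scene",W(-36.2,0,79.9)))
print(tipS(),r.state()["contact_force"])
p,R=tcp((-34.7,6.4,45),0);plan(p,R,4)
E
```

```text
time_s: 13.55
tool_pos: [0.6091, -0.0193, 0.1483]
tool_rot: [[-0.25, 0.001, 0.968], [-0.968, -0.003, -0.25], [0.002, -1.0, 0.002]]
contact_force: [0.5, -0.5, -0.5]
opening: 0.277
[[260.837  255.6565]]
[-34.4064   6.1023  51.7625] [ 0.4717 -0.5074 -0.4621]
rows 4 deg/row 0.047118165358409056
[[-0.0, 0.17, -0.0], [-0.0005, -0.0002, 0.0006]]
[[-0.0, 0.17, -0.0], [-0.0005, -0.0002, 0.0006]]
[[-0.0, 0.17, -0.0], [-0.0005, -0.0002, 0.0006]]
[[-0.0, 0.17, -0.0], [-0.0005, -0.0002, 0.0006]]
```

Probe mark y=6.4.

```bash
python3 -m crank '[[[0,0.2,0],[0,0,0]],[[0,0.2,0],[0,0,0]],[[0,0.15,0],[0,0,0]],[[0,0,0],[0,0,0]]]'; python3 -m crank '[[[0,0.15,0],[0,0,0]],[[0,0.1,0],[0,0,0]],[[0,0,0],[0,0,0]]]';python3 -c "
from arc import *
print(tipS(),r.state()['contact_force'])"
```

```text
time_s: 14.05
tool_pos: [0.6089, -0.0193, 0.1426]
tool_rot: [[-0.25, 0.001, 0.968], [-0.968, -0.003, -0.25], [0.002, -1.0, 0.002]]
contact_force: [0.4, 0.5, -0.2]
opening: 0.277
time_s: 14.42
tool_pos: [0.6091, -0.0192, 0.1421]
tool_rot: [[-0.25, 0.003, 0.968], [-0.968, -0.003, -0.25], [0.002, -1.0, 0.004]]
contact_force: [-3.7, -0.3, 8.5]
opening: 0.274
[-34.1645   6.1893  45.6259] [-3.6506 -0.2718  8.5453]
```

Floor at z 45.6 with 8.5 N: paint. Next mark, y=24.4.

```bash
python3 -m crank '[[[0,-0.5,0],[0,0,0]],[[-0.6,0,-0.05],[0,0,0]],[[-0.6,0,0],[0,0,0]],[[-0.6,0,0],[0,0,0]],[[0,0.1,0],[0,0,0]],[[0,0,0],[0,0,0]],[[0,0,0],[0,0,0]]]'; python3 -c "
from arc import *
print(tipS())"; python3 -m crank '[[[0,0.2,0],[0,0,0]],[[0,0.2,0],[0,0,0]],[[0,0.15,0],[0,0,0]],[[0,0,0],[0,0,0]]]';python3 -c "
from arc import *
print(tipS(),r.state()['contact_force'])"
```

```text
time_s: 15.3
tool_pos: [0.6129, -0.0019, 0.1441]
tool_rot: [[-0.25, 0.001, 0.968], [-0.968, -0.003, -0.25], [0.003, -1.0, 0.002]]
contact_force: [-0.6, 0.3, -1.4]
opening: 0.276
[-35.0123  23.9144  47.6106]
time_s: 15.8
tool_pos: [0.6133, -0.0018, 0.1419]
tool_rot: [[-0.25, 0.005, 0.968], [-0.968, -0.003, -0.25], [0.002, -1.0, 0.005]]
contact_force: [-5.8, 0.0, 16.7]
opening: 0.277
[-34.3286  24.1416  45.3897] [-5.7838  0.0027 16.6576]
```

Paint again (16.7 N at z 45.4). Next, y=-11.6.

```bash
python3 -m crank '[[[0,-0.7,0],[0,0,0]],[[0.9,0,0],[0,0,0]],[[0.9,0,0],[0,0,0]],[[0.9,0,0],[0,0,0]],[[0.87,0,0],[0,0,0]],[[0,0,0],[0,0,0]],[[0,0,0],[0,0,0]]]'; python3 -c "
from arc import *
print(tipS())"; python3 -m crank '[[[0,0.2,0],[0,0,0]],[[0,0.2,0],[0,0,0]],[[0,0.15,0],[0,0,0]],[[0,0,0],[0,0,0]]]';python3 -c "
from arc import *
print(tipS(),r.state()['contact_force'])"
```

```text
time_s: 16.68
tool_pos: [0.6041, -0.0363, 0.1458]
tool_rot: [[-0.25, 0.001, 0.968], [-0.968, -0.003, -0.25], [0.002, -1.0, 0.002]]
contact_force: [0.4, 0.1, -1.5]
opening: 0.27
[-34.972  -11.6114  49.2788]
time_s: 17.18
tool_pos: [0.604, -0.0362, 0.14]
tool_rot: [[-0.249, 0.001, 0.968], [-0.968, -0.003, -0.249], [0.002, -1.0, 0.002]]
contact_force: [0.2, -0.2, -1.1]
opening: 0.274
[-35.1462 -11.5641  43.5377] [ 0.1633 -0.2409 -1.1256]
```

Dropped to z 43.5 with no force, so this is the hole. Lowering onto the pin at z 37.

```bash
python3 -m crank '[[[0,0.2,0],[0,0,0]],[[0,0.2,0],[0,0,0]],[[0,0.2,0],[0,0,0]],[[0,0,0],[0,0,0]]]'; python3 -m crank '[[[0,0.2,0],[0,0,0]],[[0,0.2,0],[0,0,0]],[[0,0,0],[0,0,0]]]';python3 -c "
from arc import *
print(tipS(),r.state()['contact_force'])"
```

```text
time_s: 17.68
tool_pos: [0.604, -0.0363, 0.134]
tool_rot: [[-0.25, 0.001, 0.968], [-0.968, -0.003, -0.25], [0.002, -1.0, 0.002]]
contact_force: [-0.8, -0.4, -0.9]
opening: 0.273
time_s: 18.05
tool_pos: [0.6042, -0.0363, 0.1305]
tool_rot: [[-0.25, 0.002, 0.968], [-0.968, -0.003, -0.25], [0.002, -1.0, 0.002]]
contact_force: [-0.6, 1.6, 1.4]
opening: 0.269
[-34.8133 -11.6165  33.9705] [-0.5991  1.5718  1.4182]
```

```bash
python3 -m crank '[[[0,0.2,0],[0,0,0]],[[0,0.1,0],[0,0,0]],[[0,0,0],[0,0,0]]]'; python3 -m crank '[[[0,0.2,0],[0,0,0]],[[0,0,0],[0,0,0]]]';python3 -c "
from arc import *
print(tipS(),r.state()['contact_force'])"
```

```text
time_s: 18.42
tool_pos: [0.6042, -0.0363, 0.1272]
tool_rot: [[-0.25, 0.001, 0.968], [-0.968, -0.003, -0.25], [0.002, -1.0, 0.002]]
contact_force: [0.3, 0.7, 1.8]
opening: 0.275
time_s: 18.68
tool_pos: [0.6043, -0.0363, 0.1263]
tool_rot: [[-0.25, 0.002, 0.968], [-0.968, -0.003, -0.25], [0.002, -1.0, 0.003]]
contact_force: [-2.0, -0.4, 8.1]
opening: 0.273
[-34.6957 -11.5863  29.7602] [-1.9895 -0.4471  8.1141]
```

```bash
python3 -m crank '[[[0,0.15,0],[0,0,0]],[[0,0.1,0],[0,0,0]],[[0,0,0],[0,0,0]]]';python3 -c "
from arc import *
print(tipS(),r.state()['contact_force'])"
```

```text
time_s: 19.05
tool_pos: [0.6044, -0.0363, 0.1261]
tool_rot: [[-0.25, 0.005, 0.968], [-0.968, -0.003, -0.25], [0.002, -1.0, 0.005]]
contact_force: [-5.5, 0.3, 20.2]
opening: 0.275
[-34.3512 -11.4802  29.5762] [-5.4978  0.3326 20.156 ]
```

Hard stop at z 29.6 with 20 N, 15.9 mm below the floor's reading, so the pin is home. Straight up and out.

```bash
python3 -m crank '[[[0,-0.8,0],[0,0,0]],[[0,-1.5,0],[0,0,0]],[[0,-2.5,0],[0,0,0]],[[0,-3,0],[0,0,0]],[[0,-3,0],[0,0,0]],[[0,-2.5,0],[0,0,0]],[[0,-1.5,0],[0,0,0]],[[0,0,0],[0,0,0]],[[0,0,0],[0,0,0]]]'; python3 - <<'E'
from h import *
y=np.radians(3.95)
Rt=np.c_[np.cross([0,0,-1],[np.cos(y),np.sin(y),0]),[0,0,-1],[np.cos(y),np.sin(y),0]]
print(tipS());plan([.453,.288,.275],Rt,10)
for n in("scene",): cv2.imwrite(f"pics/{n}9.png",r.capture(n)[:,:,::-1])
a=cv2.imread("pics/scene9.png")[110:300,180:420]
cv2.imwrite("pics/st9.png",cv2.resize(a,None,fx=3,fy=3,interpolation=cv2.INTER_CUBIC))
E
```

```text
time_s: 20.18
tool_pos: [0.6038, -0.0359, 0.2699]
tool_rot: [[-0.25, 0.0, 0.968], [-0.968, -0.003, -0.25], [0.003, -1.0, 0.001]]
contact_force: [-0.3, -0.4, -1.8]
opening: 0.273
[-35.4931 -11.3787 173.4209]
rows 10 deg/row 1.8404116428936355
[[-2.76, -0.06, -2.27], [-0.0, -0.0321, 0.0003]]
[[-2.83, -0.06, -2.18], [-0.0, -0.0321, 0.0003]]
[[-2.9, -0.06, -2.09], [-0.0, -0.0321, 0.0003]]
[[-2.97, -0.06, -1.99], [-0.0, -0.0321, 0.0003]]
[[-3.03, -0.06, -1.9], [-0.0, -0.0321, 0.0003]]
[[-3.09, -0.06, -1.8], [-0.0, -0.0321, 0.0003]]
[[-3.14, -0.05, -1.7], [-0.0, -0.0321, 0.0003]]
[[-3.2, -0.05, -1.6], [-0.0, -0.0321, 0.0003]]
[[-3.25, -0.05, -1.49], [-0.0, -0.0321, 0.0003]]
[[-3.29, -0.05, -1.39], [-0.0, -0.0321, 0.0003]]
```

View pics/st9.png

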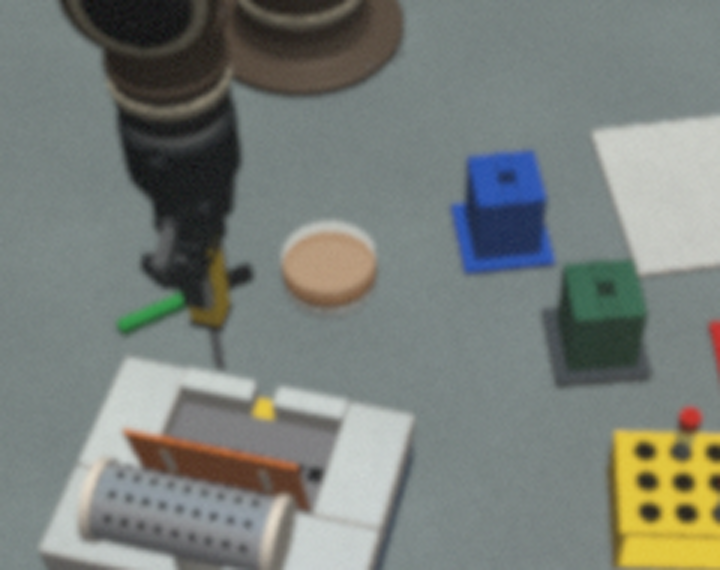

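Tool out, cover still open. The green stand is at (600,290) in this crop. Carrying the tool back over it.

```bash
python3 -m crank '[[[-2.76,-0.06,-2.27],[0,-0.032,0]],[[-2.83,-0.06,-2.18],[0,-0.032,0]],[[-2.9,-0.06,-2.09],[0,-0.032,0]],[[-2.97,-0.06,-2.0],[0,-0.032,0]],[[-3.03,-0.06,-1.9],[0,-0.032,0]],[[-3.09,-0.06,-1.8],[0,-0.032,0]],[[-3.14,-0.05,-1.7],[0,-0.032,0]],[[-3.2,-0.05,-1.6],[0,-0.032,0]],[[-3.25,-0.05,-1.5],[0,-0.032,0]],[[-3.29,-0.05,-1.4],[0,-0.032,0]],[[0,0,0],[0,0,0]],[[0,0,0],[0,0,0]],[[0,0,0],[0,0,0]]]'; python3 - <<'E'
from h import *
y=np.radians(3.95)
Rt=np.c_[np.cross([0,0,-1],[np.cos(y),np.sin(y),0]),[0,0,-1],[np.cos(y),np.sin(y),0]]
plan([.453,.288,.190],Rt,4)
E
```

```text
time_s: 21.85
tool_pos: [0.4531, 0.2874, 0.275]
tool_rot: [[0.066, 0.001, 0.998], [-0.998, -0.003, 0.066], [0.003, -1.0, 0.001]]
contact_force: [-0.3, 0.2, -0.7]
opening: 0.275
rows 4 deg/row 0.06106965265485721
[[-0.02, 2.13, -0.0], [-0.0002, -0.0006, 0.0008]]
[[-0.02, 2.13, -0.0], [-0.0002, -0.0006, 0.0008]]
[[-0.02, 2.13, -0.0], [-0.0002, -0.0006, 0.0008]]
[[-0.02, 2.13, -0.0], [-0.0002, -0.0006, 0.0008]]
```

```bash
python3 -m crank '[[[-0.02,2.1,0],[0,0,0]],[[-0.02,2.1,0],[0,0,0]],[[-0.02,2.1,0],[0,0,0]],[[-0.02,2.1,0],[0,0,0.003]],[[0,0,0],[0,0,0]],[[0,0,0],[0,0,0]]]'; python3 - <<'E'
from h import *
y=np.radians(3.95)
Rt=np.c_[np.cross([0,0,-1],[np.cos(y),np.sin(y),0]),[0,0,-1],[np.cos(y),np.sin(y),0]]
plan([.453,.288,.1175],Rt,6)
s=r.state();print(proj("scene",s["tool_pos"]+LT*s["tool_rot"][:,1]))
a=r.capture("scene")[:,:,::-1][150:250,330:430];cv2.imwrite("pics/s10.png",cv2.resize(a,None,fx=5,fy=5,interpolation=cv2.INTER_CUBIC))
E
```

```text
time_s: 22.6
tool_pos: [0.4534, 0.2884, 0.1921]
tool_rot: [[0.067, 0.002, 0.998], [-0.998, 0.0, 0.067], [-0.0, -1.0, 0.002]]
contact_force: [0.2, -0.1, -0.0]
opening: 0.273
rows 6 deg/row 0.027256208367399132
[[0.01, 1.24, -0.01], [-0.0003, -0.0003, -0.0001]]
[[0.01, 1.24, -0.01], [-0.0003, -0.0003, -0.0001]]
[[0.01, 1.24, -0.01], [-0.0003, -0.0003, -0.0001]]
[[0.01, 1.24, -0.01], [-0.0003, -0.0003, -0.0001]]
[[0.01, 1.24, -0.01], [-0.0003, -0.0003, -0.0001]]
[[0.01, 1.24, -0.01], [-0.0003, -0.0003, -0.0001]]
[[381.6384 203.676 ]]
```

View pics/s10.png

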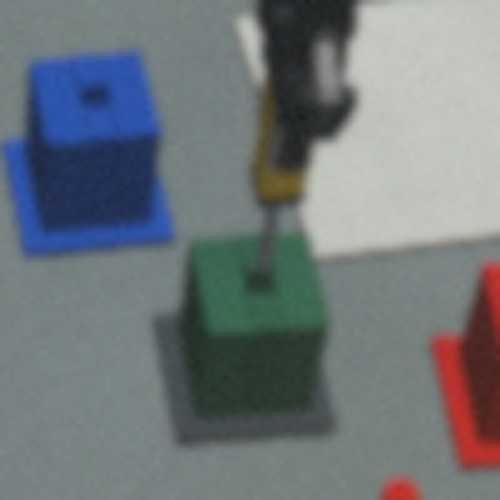

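The tip is right over the hole at crop (260,280). Lowering.

```bash
python3 -m crank '[[[0.01,1.2,-0.01],[0,0,0]],[[0.01,1.2,-0.01],[0,0,0]],[[0.01,1.2,-0.01],[0,0,0]],[[0.01,1.2,-0.01],[0,0,0]],[[0,1.2,0],[0,0,0]],[[0,1.0,0],[0,0,0]],[[0,0.3,0],[0,0,0]],[[0,0,0],[0,0,0]]]';  python3 -m crank '[[[0,0.1,0],[0,0,0]],[[0,0.05,0],[0,0,0]],[[0,0,0],[0,0,0]]]'
```

```text
time_s: 23.65
tool_pos: [0.4526, 0.2883, 0.1182]
tool_rot: [[0.068, 0.001, 0.998], [-0.998, 0.0, 0.068], [-0.0, -1.0, 0.001]]
contact_force: [-0.6, 0.3, -0.7]
opening: 0.277
time_s: 24.02
tool_pos: [0.4527, 0.2884, 0.1169]
tool_rot: [[0.068, 0.001, 0.998], [-0.998, 0.0, 0.068], [-0.0, -1.0, 0.001]]
contact_force: [0.9, 0.6, -0.7]
opening: 0.277
```

```bash
python3 -m crank '[[[0,0.08,0],[0,0,0]],[[0,0.05,0],[0,0,0]],[[0,0,0],[0,0,0]]]'
```

```text
time_s: 24.4
tool_pos: [0.4527, 0.2885, 0.1164]
tool_rot: [[0.068, 0.002, 0.998], [-0.998, 0.001, 0.068], [-0.001, -1.0, 0.002]]
contact_force: [-2.0, -1.3, 5.5]
opening: 0.273
```

Shoulder is seated (5.5 N at z 0.1164, the height it was taken from). Releasing slowly and backing straight up.

```bash
python3 -m crank '[[[0,0,0],[0,0,0]],[[0,0,0],[0,0,0]],[[0,0,0],[0,0,0]],[[0,0,0],[0,0,0]],[[0,0,0],[0,0,0]],[[0,0,0],[0,0,0]]]' 1; python3 -m crank '[[[0,-1,0],[0,0,0]],[[0,-2,0],[0,0,0]],[[0,-3,0],[0,0,0]],[[0,-3,0],[0,0,0]],[[0,-3,0],[0,0,0]],[[0,-2,0],[0,0,0]],[[0,0,0],[0,0,0]]]'; python3 -m crank '[[[3,0,-3],[0,0,0]],[[4,0,-4],[0,0,0]],[[4,0,-4],[0,0,0]],[[4,0,-4],[0,0,0]],[[4,0,-4],[0,0,0]],[[3,0,-2],[0,0,0]],[[0,0,0],[0,0,0]],[[0,0,0],[0,0,0]]]'; python3 - <<'E'
from h import *
for n in("scene","top"): cv2.imwrite(f"pics/{n}11.png",r.capture(n)[:,:,::-1])
a=cv2.imread("pics/scene11.png")[130:300,190:430]
cv2.imwrite("pics/st11.png",cv2.resize(a,None,fx=3.3,fy=3.3,interpolation=cv2.INTER_CUBIC))
b=cv2.imread("pics/top11.png");cv2.imwrite("pics/tt11.png",cv2.resize(b[150:330,200:450],None,fx=3.1,fy=3.1,interpolation=cv2.INTER_CUBIC))
E
```

```text
time_s: 25.15
tool_pos: [0.4526, 0.2883, 0.1154]
tool_rot: [[0.068, 0.001, 0.998], [-0.998, 0.0, 0.068], [-0.0, -1.0, 0.001]]
contact_force: [0.2, -1.1, 0.0]
opening: 1.003
time_s: 26.02
tool_pos: [0.4532, 0.2888, 0.2576]
tool_rot: [[0.068, 0.004, 0.998], [-0.998, 0.002, 0.068], [-0.002, -1.0, 0.005]]
contact_force: [-0.4, -0.1, 0.4]
opening: 1.001
time_s: 27.02
tool_pos: [0.258, 0.0547, 0.2548]
tool_rot: [[0.067, 0.001, 0.998], [-0.998, 0.0, 0.067], [-0.0, -1.0, 0.001]]
contact_force: [0.0, 0.2, -0.3]
opening: 1.001
```

View pics/st11.png

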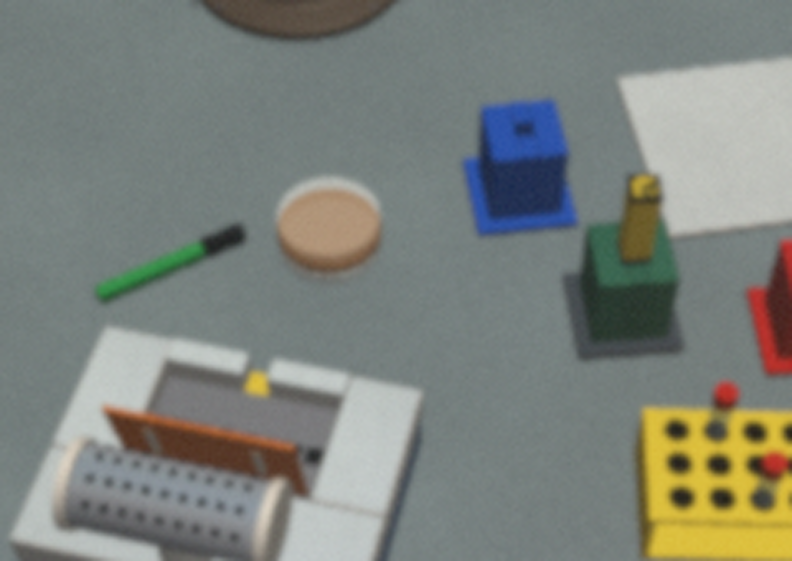

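View pics/tt11.png

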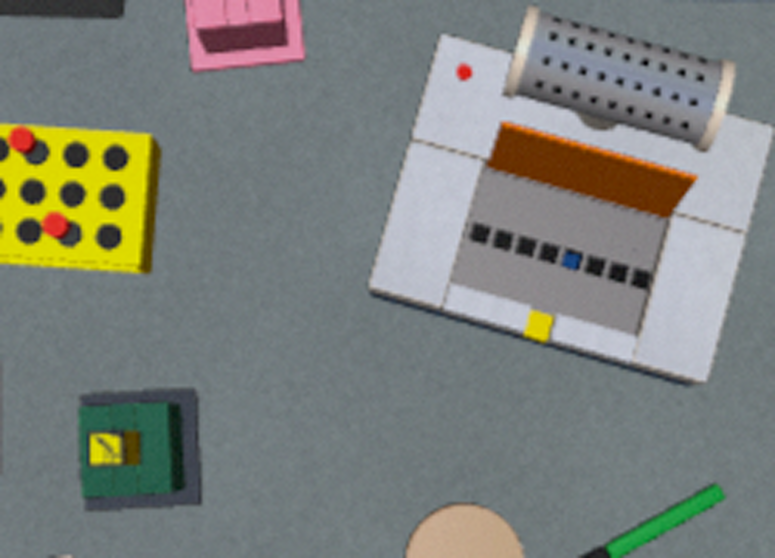

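View pics/top11.png

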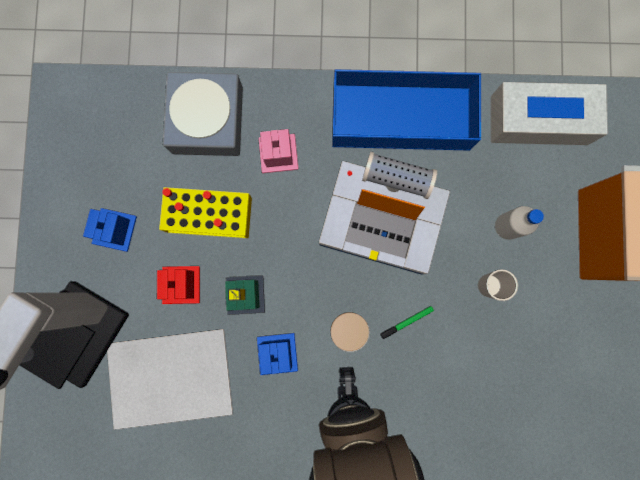

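The probed mark now shows blue at top (384,234), which looks like the pin's reset sign. The cover stands open, the tool is upright in its stand at (235,294), and the other objects are at their first pixels. Handing in.

```bash
python3 -c "
from bench import r
print(r.close_job())"
```

```text
the job is handed in; nothing more can be done
None
```

The reset pin is pushed home, the cover is left open, and the tool is back in its green stand. I handed the job in at about 27 s.

- **Cover:** I pried it up at the notch and swung it to about 100° (1.74 rad, estimated from the image). It was still open in the last pictures.
- **Finding the hole:** Two marks, at y = +6.4 and +24.4 mm on the strip, were solid. At y = -11.6 mm the blade dropped in with no force.
- **Reset pin:** I pushed it to a hard stop at 20 N, with the tip 15.9 mm below the floor reading; 16 mm was expected. That mark now shows blue in the top picture, which I take as the reset sign.
- **Tool:** It seated with about 5.5 N on the shoulder, at the same height it was taken from. The last picture shows it upright in the stand.
- **Bystanders:** Everything else on the bench appears unmoved in the final top picture.

No check failed or disagreed. The two cameras differed by about 1.5 mm on the sterilizer's position, within the stated calibration.

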